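Push the corner-guard offcut off the packing bench into the scrap carton

ROBOT

A 7-joint arm with a two-finger parallel gripper is mounted at the origin on the work surface. World frame = base frame: x ahead of the robot, y to its left, z up, the work surface at z = 0. Lengths are in mm, angles in rad, forces in N, time in s.
With the tool pointing down it reaches from about 400 to 875 mm from the base axis. Payload 4.4 kg.
Tool frame: the origin (TCP) lies on the centre line of the jaws, within the pads' length; the fingertips stand 8 mm ahead of it and the grasp point (between the pads) lies 11 mm behind it; x points along the fingers, z is the direction in which the jaws open and shut, and the axes are right-handed (so a half turn about x gives the same grasp; the last joint's range is limited). The gripper opens to 85 mm and grips with 20 to 120 N. Pads are 22 mm wide; open, the fingers measure 114 mm over their backs; the gripper's body (76 mm by 85 mm) begins 54 mm behind the grasp point. The pads swing forward as they close: fully open they stand 13 mm farther back than shut.
Start: joints at [1.155, 0.628, 0.038, 1.517, -0.027, 0.996, -0.02], TCP at [222.791, -610.641, 199.613] pointing down, gripper open.
Joint ranges: [-3.06, 3.06], [-0.37, 2.12], [-1.25, 1.32], [0.18, 2.47], [-1.1, 4.24], [0.23, 1.98], [-2.94, 2.94]. Speed limits (rad/s): [2.57, 2.57, 3.14, 3.14, 3.14, 3.14, 3.14].

INTERFACE

Orientations are given as [roll, pitch, yaw] about the fixed x, y, z axes, in that order (R = Rz(yaw) Ry(pitch) Rx(roll)).
In Python, from cell import ctrl, get_image, camera_params gives the robot as it stands. The module is installed in compiled form; this text tells all that it offers.
- The arm moves only by the shell command python3 -m handwheel 'ROWS'. ROWS is text: rows parted by semicolons, each of 7 numbers parted by spaces: the opening, from -1 (shut) to 1 (fully open), then the shift along the tool's x, y, z in mm, then the turn, a rotation vector about the tool's x, y, z in rad. In form: grip x y z wx wy wz; .... A call has 1 to 10 rows; each row shifts and turns the pose as measured when the row begins, along the tool's axes as they then stand; what a row does not reach is not made up. A row lasts 1/10 s, in which the tool goes at most 50 mm and 8.59 degrees, less where a joint would pass 70% of its speed; a pose out of reach is approached as far as the arm can. A call with a gripper value outside its range is refused whole. The fingers move at their own pace and stop on an object; the grip force is fixed at half the most. Time passes only in rows, so rows that do not move let the fingers close. It gives the time, the measured TCP pose, the force and the opening at its end, in the units of the state.
- ctrl.read_state(): the state, without advancing time (a new reading comes with each control period).
- get_image(name): name is "scene" or "side" or "wrist"; returns the picture (480x640x3 uint8, blue, green, red); there is no depth.
- camera_params(name): a dict with "fx", "fy", "cx", "cy" (pixels), "eye" and "orientation" of the camera in the world. Camera axes: x right, y up, looking along -z (the intrinsics and any distortion apply to the point x, -y, -z); pixel columns grow to the right and rows downward; lengths in mm; the calibration is good to about 2 mm. A picture is of the moment at which its call begins: read the wrist's pose just before it. camera_params takes no time and is no camera call; for the wrist camera it gives the pose at the moment of the call.
- ctrl.finish_job(): hands the job in, once; it reports no verdict.
The state is a dict: "clock": time; "qpos": joint angles; "qd": joint speeds; "tau": joint torques, N m; "eef_pos": TCP position; "tool_rot": TCP orientation; "force": force on the tool from outside, world axes, zero at the start; "torque": the same for the moment, N m; "width": finger opening in mm.
Only numpy, scipy, OpenCV 4.12 (cv2) and the standard library are available. Lean on these libraries where they do the work, as an engineer would, in place of code of your own. Each camera call takes 0.05 s, during which the arm holds its last target.

TASK

Clear the short leftover piece of cardboard corner guard from the packing bench: push it along the bench top, without picking it up, over the far edge so that it drops into the open scrap carton standing below. Leave the longer corner guard and the roll of tape where they lie.

Things in the scene. Friction and masses are not known exactly. Their poses are not given: they have to be found in the camera images.
- offcut: The piece to clear: cardboard corner guard, L profile 100 mm long, legs 50 mm wide, 5 mm thick, 35-70 g. One leg lies flat; the other stands up, 50 mm high, on the robot's side. Origin: on the bench, mid underside of the flat leg. y along its length, x from upright leg across flat leg, away from the robot within 15 deg; upright's outer face at x = -25 mm, flat leg ends at +25 mm. Clear way ahead.
- long_guard: To be kept: a longer piece of the same cardboard corner guard, same L section and axes, but 170 mm long. It lies on the bench beside the offcut, to its left or right, with about 30 mm or more between their ends.
- tape_roll: A full roll of amber packing tape lying flat on the bench, 110 mm in diameter with a 76 mm hole, 48 mm high; origin at the centre of its underside. It lies to the left or right of both guards.
- scrap_carton: Fixed open carton below the bench's far edge. Origin: centre of its inner floor, 200 mm below the bench top; axes as the world's. Inside 308 mm (x) by 548 mm (y); walls 6 mm thick rise 150 mm above the inner floor, so the rim is 50 mm below the bench top. The bench's far edge is straight along y at x = -130 mm from this origin; the carton's near wall is 30 mm under the bench.

How it is judged (in metres and radians):
At the end, for the whole second after the job is handed in: The offcut lies at rest inside the scrap carton (its origin within the carton's walls and less than 130 mm above its inner floor); the long guard and the tape roll are within 30 mm of where they started (x of offcut in the frame of scrap_carton between -0.155 and 0.155 m and y of offcut in the frame of scrap_carton between -0.275 and 0.275 m and z of offcut in the frame of scrap_carton between -0.01 and 0.13 m and linear speed of offcut below 0.05 m/s and distance of each of long_guard, tape_roll from where it was at the start of the episode below 0.03 m); the robot touches nothing.
It fails at once if the offcut is lifted off the bench (its origin more than 40 mm above the bench top) (height (world z) of offcut above 0.04 m).
It fails at once if the long guard is shifted by more than 30 mm (distance of long_guard from where it was at the start of the episode above 0.03 m).
It fails at once if the tape roll is shifted by more than 30 mm (distance of tape_roll from where it was at the start of the episode above 0.03 m).
It also fails if it takes over 32 s, if anything falls off the work surface, if the arm or the gripper's body presses on something with over 40 N, if the wrist force passes 120 N, or if a joint passes its speed limit or range.

## Working session

There is one attempt and no reset: what is moved stays moved. The work goes in short steps, Python scripts to look and compute and a shell command to move; the robot and the scene stay as the last step left them, time stands still between calls to the robot, and variables do not carry over. Pictures are saved under pics/ and viewed, and the job is handed in when it is done.

```bash
mkdir -p pics
python3 - <<'E'
from cell import ctrl,get_image,camera_params
import cv2
s=ctrl.read_state();print(s)
for n in("scene","side"):
    cv2.imwrite(f"pics/{n}0.png",get_image(n));print(n,camera_params(n))
E
```

```text
{'clock': 0.0, 'qpos': array([ 1.15519185,  0.629334  ,  0.03842712,  1.51837453, -0.02699722,
        0.99628836, -0.01998825]), 'qd': array([ 4.01654371e-05, -5.53423326e-04,  2.70074645e-04, -1.31217150e-03,
        1.12983600e-03,  8.87327501e-04, -7.42582067e-04]), 'tau': array([-4.27256737e-04, -5.63385451e+01,  1.22651696e+00, -1.93435282e+01,
        1.11352064e-02,  1.06611487e-02,  5.72616131e-06]), 'eef_pos': array([ 222.56370484, -609.98062083,  198.69464247]), 'tool_rot': array([-3.13206633,  1.56890962,  1.93015224]), 'force': array([ 0.19947098, -0.9870153 ,  0.16020094]), 'torque': array([ 0.01426752,  0.01072467, -0.01257813]), 'width': 85.22820064466005}
scene {'fx': 529.8901115330209, 'fy': 529.8901115330209, 'cx': 316.7733012075794, 'cy': 240.97744333694857, 'eye': array([1266.25069783,  439.05737786,  717.55251839]), 'orientation': array([ 0.78406046, -0.01853998,  2.20529081])}
side {'fx': 538.2350142962092, 'fy': 538.2350142962092, 'cx': 315.1047200248028, 'cy': 246.27078334052257, 'eye': array([ 577.03971489, 1046.84782239,  770.42917158]), 'orientation': array([ 0.90813066, -0.02384367, -3.07791603])}
```

View pics/scene0.png

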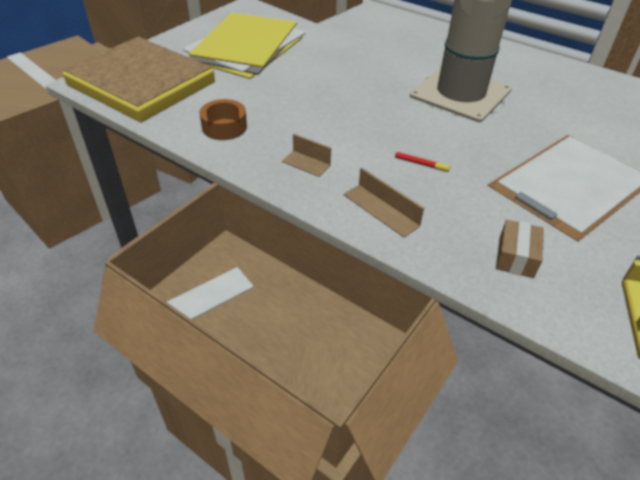

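View pics/side0.png

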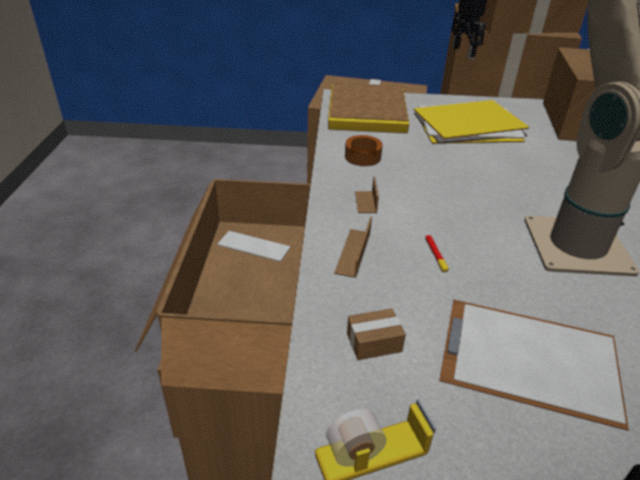

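The scene picture shows the offcut at about (308,157), the long guard at (385,203), the tape at (223,120) and the pen at (422,161). The side picture shows the offcut at (367,197). I'll enlarge both to pick corners.

```bash
python3 - <<'E'
import cv2
a=cv2.imread('pics/scene0.png')[95:245,190:440]
cv2.imwrite('pics/c1.png',cv2.resize(a,(800,480),interpolation=cv2.INTER_CUBIC))
a=cv2.imread('pics/side0.png')[125:285,290:490]
cv2.imwrite('pics/c2.png',cv2.resize(a,(750,600),interpolation=cv2.INTER_CUBIC))
E
cat > h.py <<'E'
import numpy as np
from scipy.spatial.transform import Rotation as R
from cell import camera_params
def ray(p,u,v):
    d=np.array([(u-p['cx'])/p['fx'],-(v-p['cy'])/p['fy'],-1])
    return p['eye'],R.from_euler('xyz',p['orientation']).as_matrix()@d
def pt(name,u,v,z=0,p=None):
    e,d=ray(p or camera_params(name),u,v); return e+d*(z-e[2])/d[2]
def proj(name,X,p=None):
    p=p or camera_params(name)
    c=(np.asarray(X,float)-p['eye'])@R.from_euler('xyz',p['orientation']).as_matrix()
    return np.stack([p['cx']-p['fx']*c[...,0]/c[...,2], p['cy']+p['fy']*c[...,1]/c[...,2]],-1)
E
```

```text
(no output)
```

View pics/c1.png

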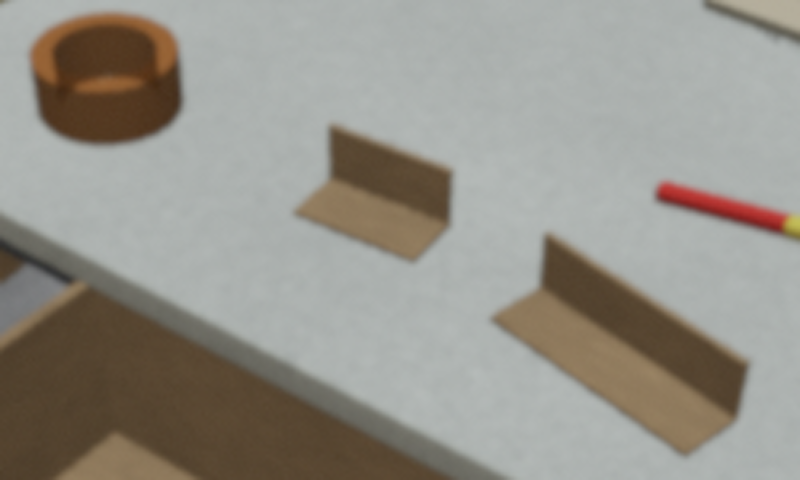

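View pics/c2.png

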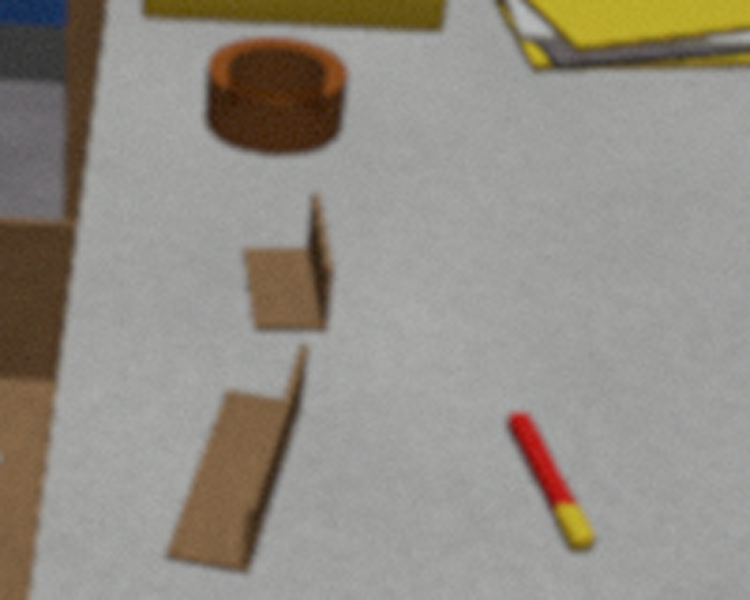

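Run:
```python
from h import *
from scipy.optimize import least_squares
S=lambda u,v:(190+u/3.2,95+v/3.2)
D=lambda u,v:(290+u/3.75,125+v/3.75)
def fit(L,obs,x0):
    def f(q):
        c,s=np.cos(q[2]),np.sin(q[2]);r=[]
        for n,uv,(x,y,z) in obs:
            y*=L/2
            r+=list(proj(n,[q[0]+c*x-s*y,q[1]+s*x+c*y,z])-uv)
        return r
    o=least_squares(f,x0,x_scale=[10,10,.1]);print(o.x,np.round(o.fun,1));return o.x
# scene picture left = -y
fit(100,[("scene",S(296,211),(25,-1,3)),("scene",S(413,260),(25,1,3)),("scene",S(331,125),(-23,-1,50)),("scene",S(451,171),(-23,1,50)),
 ("side",D(245,251),(25,-1,5)),("side",D(257,328),(25,1,2)),("side",D(326,328),(-25,1,0))],[650,-200,0])
fit(170,[("scene",S(492,319),(25,-1,3)),("scene",S(686,454),(25,1,3)),("scene",S(547,235),(-23,-1,50)),("scene",S(747,363),(-23,1,50)),
 ("side",D(230,392),(25,-1,5)),("side",D(168,556),(25,1,2)),("side",D(246,571),(-25,1,0))],[650,0,0])
for u,v in((0,213),(250,342),(490,468)):print('edge',pt('scene',*S(u,v)))
print('edge side',pt('side',*D(72,230)),pt('side',*D(42,500)))
print('tape',pt('scene',*S(105,57),48),pt('side',*D(277,72),48))
print('pen',pt('scene',*S(665,190),8),pt('side',*D(520,420),8))
for u,v in((218,184),(108,263),(342,425),(437,302)):print('rim',pt('scene',u,v,-50))
```

```text
[ 5.00974246e+02 -1.36654654e+02  6.86667685e-02] [-1.   0.3  0.3  0.4 -0.1 -0.8  0.7 -0.5  0.  -1.3 -0.7  0.3  0.5  1.3]
[ 5.32455698e+02  7.71597522e+01 -2.07016099e-01] [-0.7 -0.6 -0.3  0.6  0.  -1.5  0.8 -0.1 -0.5 -1.  -0.9  0.2  0.7  1.4]
edge [ 652.26036245 -347.81712297    0.        ]
edge [ 651.20580886 -121.53055436    0.        ]
edge [651.84656028  66.011168     0.        ]
edge side [ 654.32693004 -202.14410636    0.        ] [650.03404721 107.34018002   0.        ]
tape [ 513.67964914 -372.2521017    48.        ] [ 508.63937461 -371.21568249   48.        ]
pen [352.90823694  11.68145846   8.        ] [354.64531023   9.29366607   8.        ]
rim [ 630.30446777 -290.94723567  -50.        ]
rim [ 936.7711522  -290.16399277  -50.        ]
rim [936.27512595 261.51524095 -50.        ]
rim [634.44227229 267.1997053  -50.        ]
```

Both guards fit to about 1 px. The offcut is at (501,-137) with yaw 0.07, and the edge is at x≈652. The offcut has about 75 mm to the guard and 130 mm to the tape. Next I'll work out the approach in tool axes.

```bash
cat >> h.py <<'E'
def plan(target,yaw):
    from cell import ctrl
    s=ctrl.read_state();T=R.from_euler('xyz',s['tool_rot']);M=T.as_matrix()
    n=np.array([np.cos(yaw),np.sin(yaw),0]);dn=np.array([0,0,-1.])
    print('t',round(s['clock'],2),'pos',s['eef_pos'].round(1),'F',s['force'].round(1),'w',round(s['width'],1));print('axes\n',M.round(3))
    for sg in(1,-1):
        y=sg*n; G=np.column_stack([dn,y,np.cross(dn,y)])
        rv=(T.inv()*R.from_matrix(G)).as_rotvec()
        print('sg',sg,'rotvec',rv.round(3))
    print('shift tool',(M.T@(np.array(target)-s['eef_pos'])).round(1))
E
python3 -c "
from h import *;plan([430,-140,150],0.07)"
```

```text
t 0.1 pos [ 222.6 -610.1  198.8] F [ 0.2 -0.3  0.3] w 85.4
axes
 [[-0.001  0.939  0.343]
 [ 0.002  0.343 -0.939]
 [-1.    -0.    -0.002]]
sg 1 rotvec [ 0.28  -0.002  0.   ]
sg -1 rotvec [-2.862e+00 -0.000e+00 -2.000e-03]
shift tool [  49.4  356.  -370.5]
```

```bash
python3 -m handwheel '0 0 30 -31 0 0 0;0 0 30 -31 0 0 0;0 0 30 -31 0 0 0;0 0 30 -31 0 0 0;0 0 30 -31 0 0 0;0 0 30 -31 0 0 0;0 0 30 -31 0 0 0;0 0 30 -31 0 0 0;0 0 30 -31 0 0 0;0 0 30 -31 0 0 0'; python3 -c "
from h import *;plan([430,-140,100],0.07)"
```

```text
clock: 1.1
eef_pos: [399.4, -207.6, 194.2]
tool_rot: [-2.107, 1.565, 2.941]
force: [0.7, -0.4, -0.4]
width: 42.9
t 1.1 pos [ 399.4 -207.6  194.2] F [ 0.7 -0.4 -0.4] w 42.9
axes
 [[-0.006  0.944  0.33 ]
 [ 0.001  0.33  -0.944]
 [-1.    -0.005 -0.003]]
sg 1 rotvec [ 0.266 -0.002  0.006]
sg -1 rotvec [-2.876 -0.008 -0.004]
shift tool [ 94.1  51.7 -53.4]
```

```bash
python3 -m handwheel '0 15 26 -27 0 0 0;0 15 26 -27 0 0 0;0 15 0 0 0.09 0 0;0 15 0 0 0.09 0 0;0 15 0 0 0.085 0 0;0 15 0 0 0 0 0;0 0 0 0 0 0 0'
python3 - <<'E'
from h import *;plan([430,-140,22],0.07)
from cell import get_image
import cv2
for n in("scene","side"):cv2.imwrite(f"pics/{n}1.png",get_image(n))
a=cv2.imread('pics/side1.png')[125:285,290:490]
cv2.imwrite('pics/c3.png',cv2.resize(a,(750,600),interpolation=cv2.INTER_CUBIC))
E
```

```text
clock: 1.8
eef_pos: [434.8, -127.0, 101.0]
tool_rot: [-2.501, 1.566, 2.288]
force: [0.5, 0.2, 0.7]
width: 42.9
t 1.8 pos [ 434.8 -127.   101. ] F [0.5 0.2 0.7] w 42.9
axes
 [[-0.003  0.997  0.076]
 [ 0.004  0.076 -0.997]
 [-1.    -0.003 -0.004]]
sg 1 rotvec [ 0.006 -0.004  0.003]
sg -1 rotvec [-3.135 -0.005 -0.007]
shift tool [78.9 -5.5 12.9]
```

View pics/c3.png

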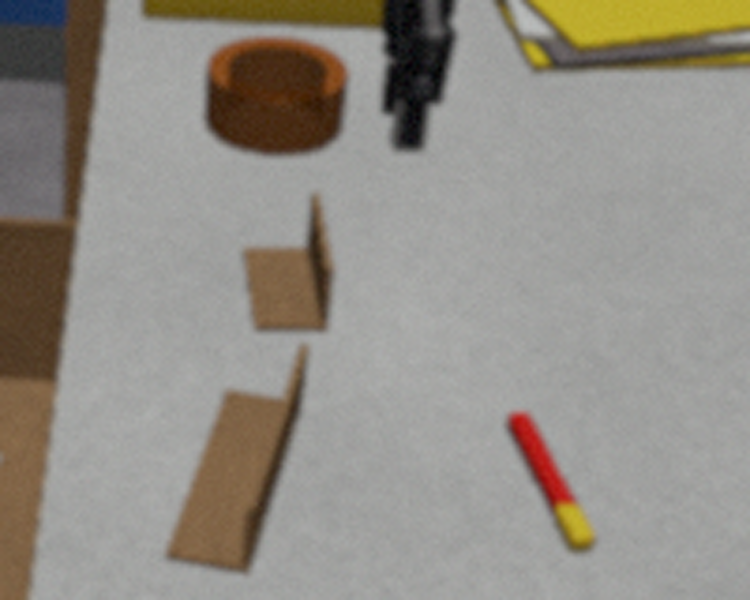

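View pics/scene1.png

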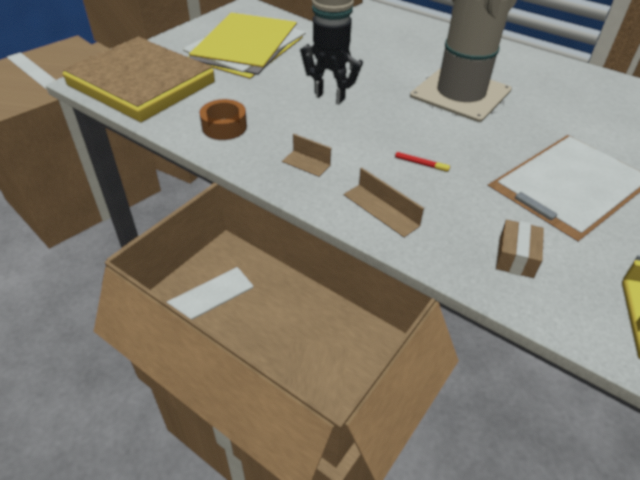

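Nothing has been disturbed. The gripper is behind and above the offcut, with the fingertips near (410,145) in the crop. Now I'll descend.

```bash
python3 -m handwheel '0 26 -3 5 0 0 0;0 26 -2 5 0 0 0;0 22 0 3 0 0 0;0 3 0 0 0 0 0;0 0 0 0 0 0 0'
python3 - <<'E'
from h import *;plan([460,-137,22],0.07)
from cell import get_image
import cv2
a=get_image('side')[125:285,290:490]
cv2.imwrite('pics/c4.png',cv2.resize(a,(750,600),interpolation=cv2.INTER_CUBIC))
a=get_image('scene')[95:245,190:440]
cv2.imwrite('pics/c5.png',cv2.resize(a,(800,480),interpolation=cv2.INTER_CUBIC))
E
```

```text
clock: 2.4
eef_pos: [437.3, -143.0, 28.0]
tool_rot: [1.575, 1.56, 0.08]
force: [0.9, -0.6, 1.5]
width: 42.7
t 2.4 pos [ 437.3 -143.    28. ] F [ 0.9 -0.6  1.5] w 42.7
axes
 [[ 0.011  0.997  0.076]
 [ 0.001  0.076 -0.997]
 [-1.     0.011 -0.   ]]
sg 1 rotvec [ 0.006 -0.    -0.011]
sg -1 rotvec [-3.136  0.017 -0.   ]
shift tool [ 6.3 23.  -4.2]
```

View pics/c4.png

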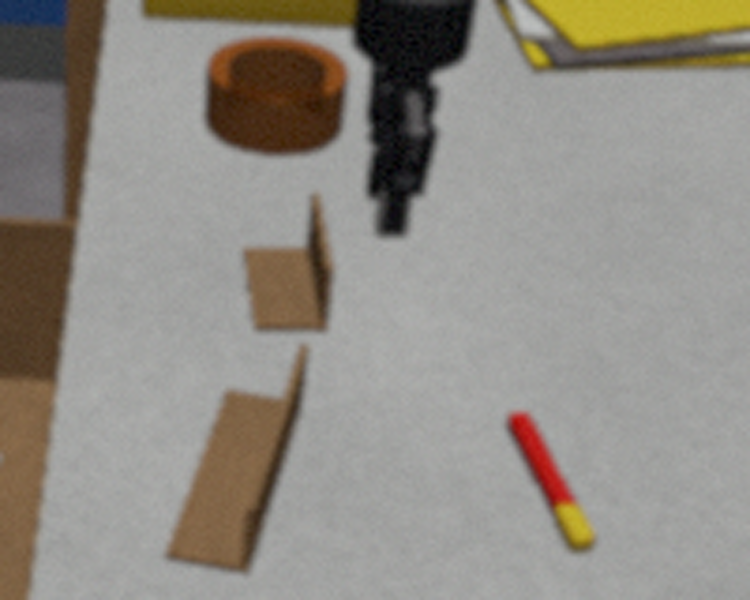

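View pics/c5.png

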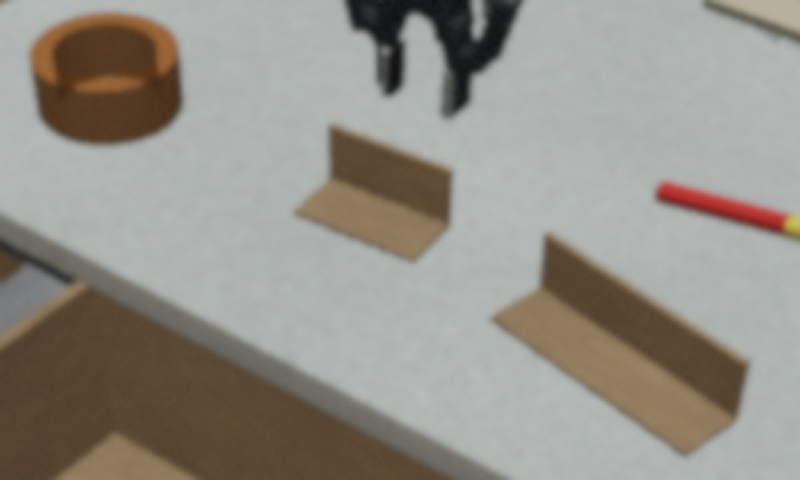

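Run:
```python
from h import *
s=np.array([437.3,-143,0]);n=np.array([.997,.076,0]);l=np.array([-.076,.997,0])
for z in(20,25):
  for k in(-29,29):
    X=s+l*k+[0,0,z]
    print(z,k,((proj('scene',X)-[190,95])*3.2).round(),((proj('side',X)-[290,125])*3.75).round())
```

```text
20 -29 [385. 140.] [375. 245.]
20 29 [454. 166.] [385. 290.]
25 -29 [385. 134.] [375. 239.]
25 29 [454. 160.] [386. 284.]
```

The fingertips appear about 45 crop pixels higher than the pose predicts, so I'll triangulate before pushing.

Run:
```python
from h import *
from cell import ctrl
s=ctrl.read_state();print(s['eef_pos'],s['clock'],s['qpos'].round(3))
S=lambda u,v:(190+u/3.2,95+v/3.2)
D=lambda u,v:(290+u/3.75,125+v/3.75)
def tri(a,b):
    (e1,d1),(e2,d2)=ray(camera_params('scene'),*a),ray(camera_params('side'),*b)
    t=np.linalg.lstsq(np.column_stack([d1,-d2]),e2-e1,rcond=None)[0]
    p,q=e1+t[0]*d1,e2+t[1]*d2;print((p+q)/2,p-q)
tri(S(455,117),D(392,235))
tri(S(448,115),D(378,233))
```

```text
[ 437.78839329 -142.97590871   28.59299913] 2.5 [ 0.24   0.666  0.026  2.184 -0.071  0.281 -1.166]
[ 435.61512202 -115.19750244   61.80795249] [ 0.87202007  1.1591697  -2.0794564 ]
[ 444.44742543 -114.62015381   65.58816679] [-0.66300138 -0.89733939  1.60069622]
```

Run:
```python
from cell import get_image,camera_params
import cv2
print(camera_params('wrist'));cv2.imwrite('pics/w1.png',get_image('wrist'))
cv2.imwrite('pics/s2.png',get_image('side'))
```

```text
{'fx': 340.27701915496664, 'fy': 340.27701915496664, 'cx': 326.7688994379042, 'cy': 246.5742046515933, 'eye': array([ 519.44278312, -136.49645699,  204.00294196]), 'orientation': array([-3.21650075e-01, -7.08955411e-04, -1.49402675e+00])}
```

View pics/w1.png

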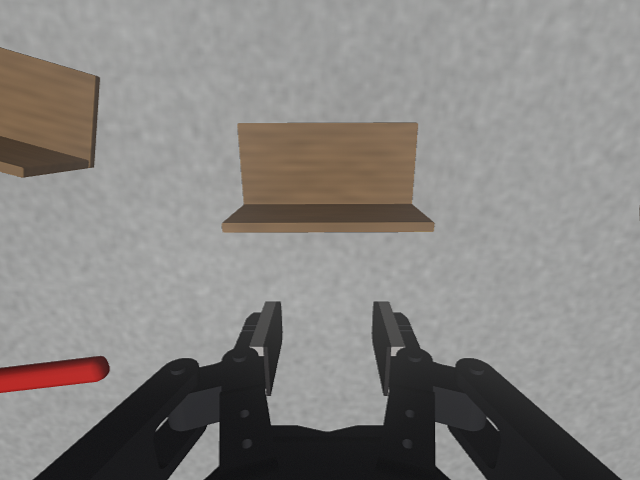

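View pics/s2.png

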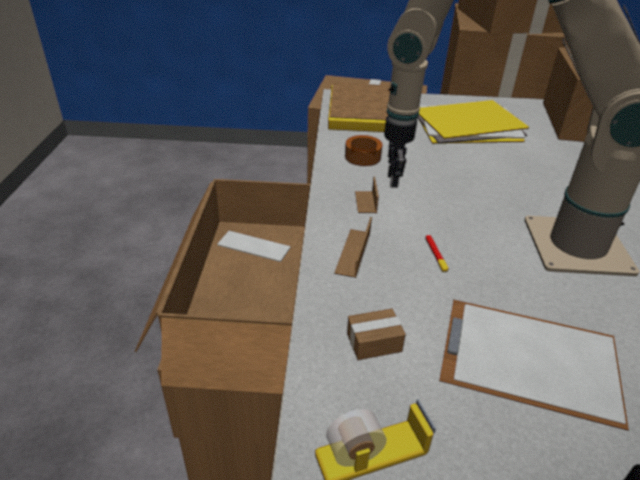

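Run:
```python
from h import *
c,s=np.cos(.0687),np.sin(.0687)
for x,y,z in((-25,-50,50),(-25,50,50),(25,-50,5),(25,50,5)):
    print((x,y,z),proj('wrist',[501+c*x-s*y,-136.7+s*x+c*y,z]).round())
for u in (281,373):
  for z in(20,40,50,60,70):print(u,z,pt('wrist',u,302,z).round(1))
```

```text
(-25, -50, 50) [430. 232.]
(-25, 50, 50) [217. 230.]
(25, -50, 5) [416. 122.]
(25, 50, 5) [234. 120.]
281 20 [ 421.2 -116.4   20. ]
281 40 [ 431.9 -118.6   40. ]
281 50 [ 437.2 -119.7   50. ]
281 60 [ 442.6 -120.7   60. ]
281 70 [ 447.9 -121.8   70. ]
373 20 [ 425.4 -171.7   20. ]
373 40 [ 435.7 -167.9   40. ]
373 50 [ 440.8 -166.    50. ]
373 60 [ 445.9 -164.    60. ]
373 70 [ 451.  -162.1   70. ]
```

The wrist and fixed cameras agree with each other: the tips are really at z≈60, about 35 mm above what the reported TCP implies, while x and y agree. I'll descend in small steps, watching the force and the pictures.

```bash
python3 -m handwheel '0 7 0 0 0 0 0;0 7 0 0 0 0 0;0 0 0 0 0 0 0'
cat > look.py <<'E'
import sys
from h import *
from cell import get_image
import cv2
t=sys.argv[1];plan([460,-137,22],0.07)
cv2.imwrite(f'pics/w{t}.png',get_image('wrist'))
a=get_image('side')[125:285,290:490]
a=cv2.resize(a,(500,400),interpolation=cv2.INTER_CUBIC)
b=get_image('scene')[95:245,190:440]
b=cv2.resize(b,(667,400),interpolation=cv2.INTER_CUBIC)
cv2.imwrite(f'pics/f{t}.png',np.hstack([a[:,:300],b[:,:500]]))
E
python3 look.py a
```

```text
clock: 2.9
eef_pos: [439.6, -142.8, 15.4]
tool_rot: [1.463, 1.555, -0.031]
force: [-0.6, 0.5, 0.0]
width: 43.0
t 2.9 pos [ 439.6 -142.8   15.4] F [-0.6  0.5  0. ] w 43.0
axes
 [[ 0.016  0.997  0.077]
 [-0.001  0.077 -0.997]
 [-1.     0.016  0.002]]
sg 1 rotvec [ 0.007  0.002 -0.016]
sg -1 rotvec [-3.134e+00  2.500e-02  3.000e-03]
shift tool [-6.3 20.9 -4.2]
```

View pics/fa.png

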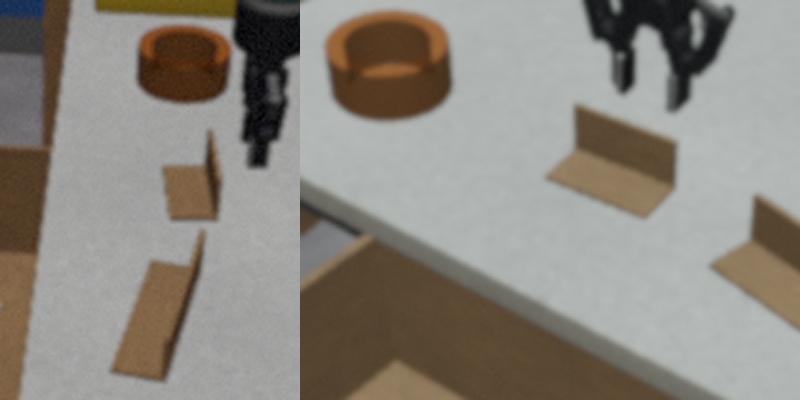

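View pics/wa.png

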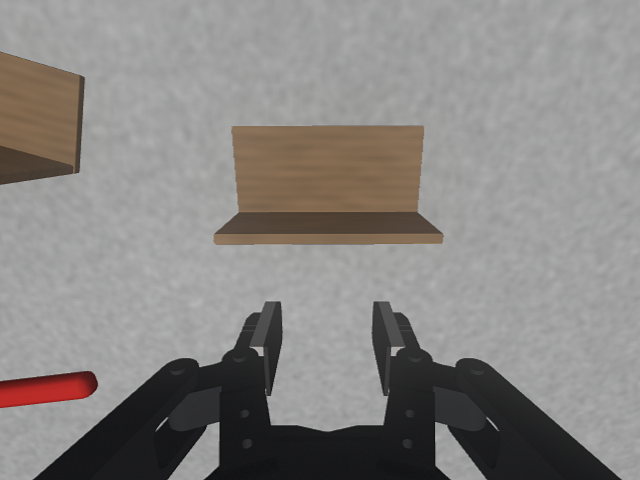

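Tips are now at z≈47 with no contact, and nothing has been disturbed. I'm lowering further in small steps and moving slightly forward, because joint 6 is near its limit.

```bash
python3 -m handwheel '0 8 3 -2 0 0 0;0 8 3 -2 0 0 0;0 6 2 0 0 0 0;0 0 0 0 0 0 0'; python3 look.py b; python3 -c "
from cell import ctrl;print(ctrl.read_state()['qpos'].round(3))"
```

```text
clock: 3.45
eef_pos: [450.4, -138.6, -5.4]
tool_rot: [1.519, 1.557, 0.025]
force: [-0.1, 0.6, -0.3]
width: 42.8
t 3.45 pos [ 450.4 -138.6   -5.4] F [-0.1  0.6 -0.3] w 42.8
axes
 [[ 0.014  0.997  0.076]
 [ 0.     0.076 -0.997]
 [-1.     0.014  0.001]]
sg 1 rotvec [ 0.006  0.001 -0.014]
sg -1 rotvec [-3.135e+00  2.200e-02  1.000e-03]
shift tool [-27.3  10.   -0.8]
[ 0.139  0.749  0.154  2.172 -0.478  0.238 -0.776]
```

View pics/fb.png

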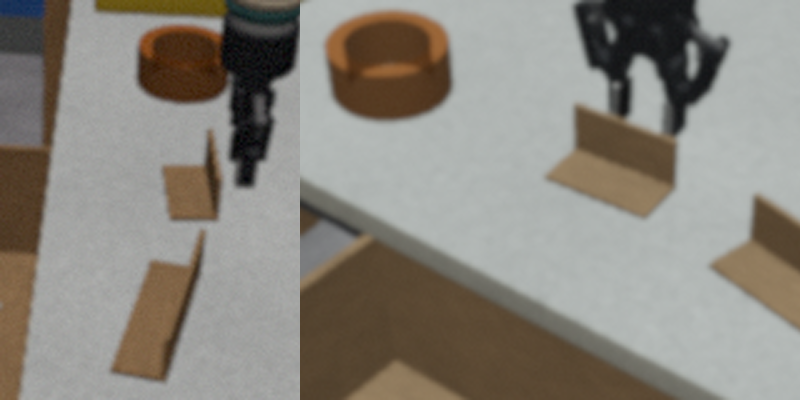

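View pics/wb.png

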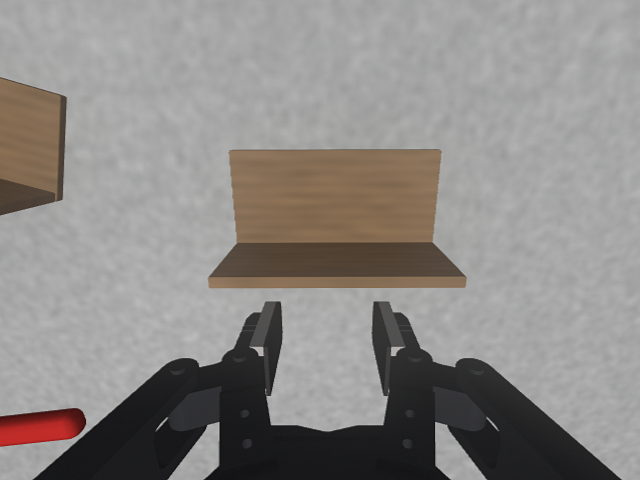

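Still no contact. The tips are now at about z=26, below the upright's top, and square with the offcut. The wrist view shows the upright at (210–465, 280) and the finger pads at (273,302) and (380,302), centred. I'm starting the push gently.

```bash
python3 -m handwheel '0 0 8 0 0 0 0;0 1 8 0 0 0 0;0 2 10 0 0 0 0;0 2 10 0 0 0 0;0 2 10 0 0 0 0;0 0 0 0 0 0 0'; python3 look.py c; python3 -c "
from cell import ctrl;print(ctrl.read_state()['qpos'].round(3))"
```

```text
clock: 4.2
eef_pos: [500.9, -135.4, -10.7]
tool_rot: [1.55, 1.555, 0.057]
force: [-0.8, 0.4, -0.3]
width: 42.5
t 4.2 pos [ 500.9 -135.4  -10.7] F [-0.8  0.4 -0.3] w 42.5
axes
 [[ 0.016  0.997  0.078]
 [ 0.001  0.078 -0.997]
 [-1.     0.016  0.   ]]
sg 1 rotvec [ 0.008  0.    -0.016]
sg -1 rotvec [-3.134  0.025  0.   ]
shift tool [-33.3 -40.4  -1.5]
[ 0.08   0.792  0.204  2.052 -0.478  0.33  -0.816]
```

View pics/fc.png

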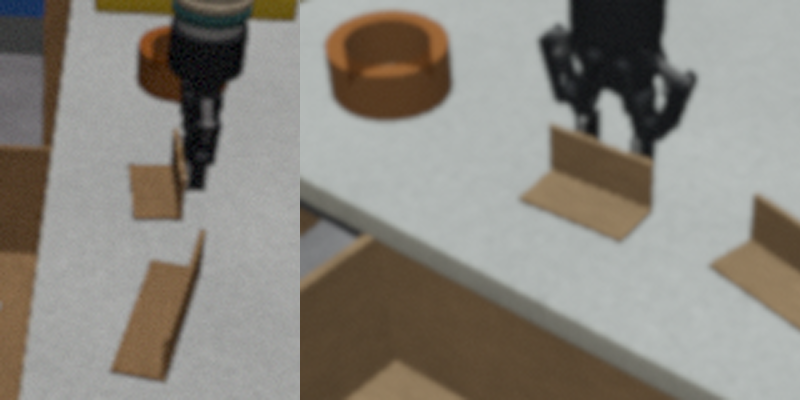

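View pics/wc.png

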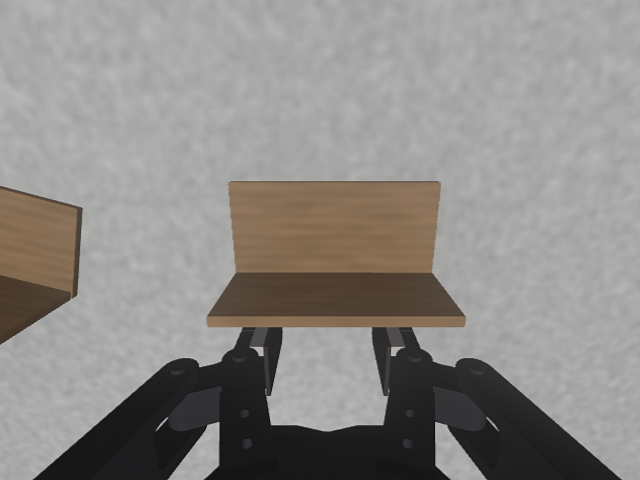

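The offcut slides flat and square, and the fingers touch it on both sides. Continuing.

```bash
python3 -m handwheel '0 0 12 0 0 0 0;0 0 12 0 0 0 0;0 0 12 0 0 0 0;0 1 12 0 0 0 0;0 0 12 0 0 0 0;0 0 12 0 0 0 0;0 1 12 0 0 0 0;0 0 12 0 0 0 0;0 0 0 0 0 0 0'; python3 look.py d
```

```text
clock: 5.25
eef_pos: [593.6, -128.2, -11.9]
tool_rot: [1.933, 1.564, 0.436]
force: [-0.3, 0.0, 0.5]
width: 42.5
t 5.25 pos [ 593.6 -128.2  -11.9] F [-0.3  0.   0.5] w 42.5
axes
 [[ 0.006  0.997  0.073]
 [ 0.003  0.073 -0.997]
 [-1.     0.006 -0.002]]
sg 1 rotvec [ 0.003 -0.002 -0.006]
sg -1 rotvec [-3.138  0.01  -0.004]
shift tool [ -34.8 -133.6   -1.1]
```

View pics/fd.png

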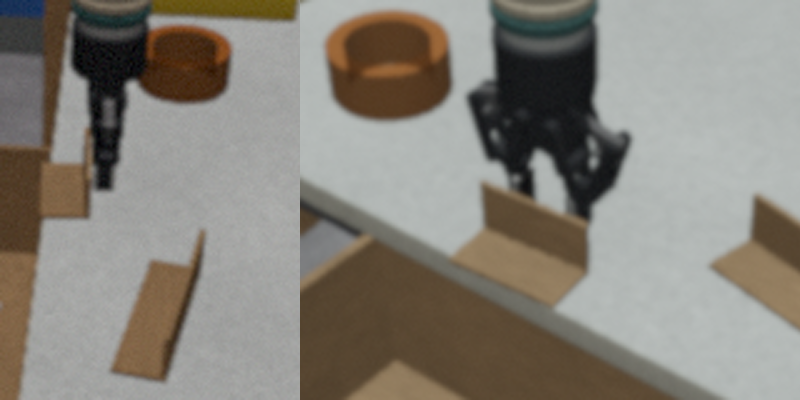

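View pics/wd.png

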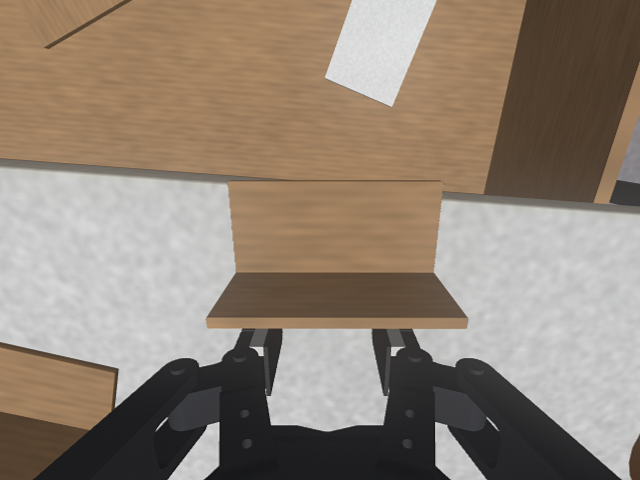

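The leading edge is at the bench edge, and the carton is directly below. Pushing it over.

```bash
python3 -m handwheel '0 0 14 0 0 0 0;0 0 18 0 0 0 0;0 0 20 0 0 0 0;0 0 20 0 0 0 0;0 0 20 0 0 0 0;0 0 0 0 0 0 0;0 0 0 0 0 0 0;0 0 0 0 0 0 0'; python3 look.py e;  python3 -c "
import cv2;from cell import get_image
cv2.imwrite('pics/se.png',get_image('scene'))"
```

```text
clock: 6.2
eef_pos: [674.5, -124.1, -13.2]
tool_rot: [-2.136, 1.56, 2.642]
force: [-0.2, 0.4, -0.4]
width: 42.7
t 6.2 pos [ 674.5 -124.1  -13.2] F [-0.2  0.4 -0.4] w 42.7
axes
 [[-0.01   0.998  0.065]
 [ 0.005  0.065 -0.998]
 [-1.    -0.009 -0.006]]
sg 1 rotvec [-0.005 -0.006  0.009]
sg -1 rotvec [3.137 0.015 0.009]
shift tool [ -33.1 -215.2   -1.3]
```

View pics/we.png

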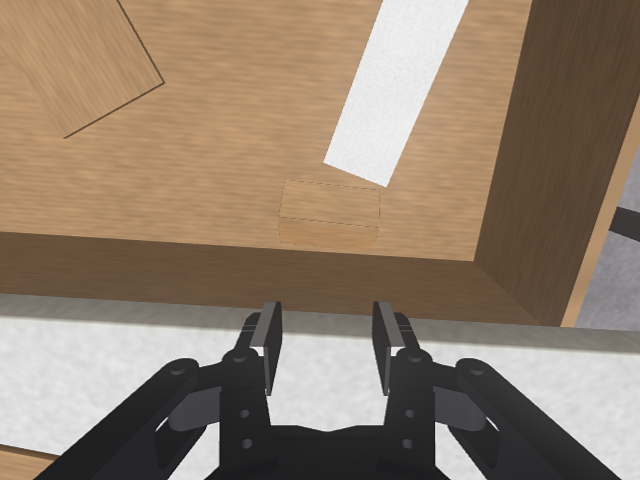

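View pics/se.png

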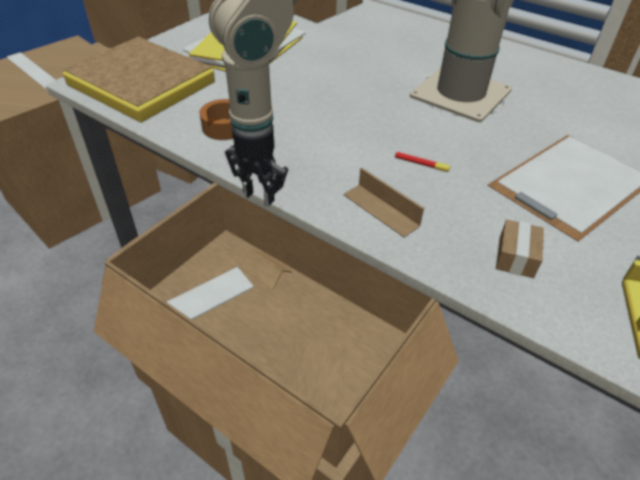

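The offcut is in the carton, at about (282,275) in the scene view and (330,215) in the wrist view. The long guard and tape look unmoved. I'll raise the arm clear and check that everything is at rest.

```bash
python3 -m handwheel '0 -25 0 0 0 0 0;0 -25 0 0 0 0 0;0 -25 0 0 0 0 0;0 -25 0 0 0 0 0;0 0 0 0 0 0 0;0 0 0 0 0 0 0'
python3 - <<'E'
import cv2,numpy as np
from h import *
from cell import get_image
plan([0,0,0],0)
i=get_image('scene');j=get_image('scene')
cv2.imwrite('pics/sf.png',i)
a=cv2.imread('pics/scene0.png').astype(int)
for n,(r,c) in dict(long=(slice(165,240),slice(340,430)),tape=(slice(98,140),slice(198,226))).items():
    print(n,abs(a[r,c]-i[r,c]).mean())
print('motion',abs(i[255:300,250:310].astype(int)-j[255:300,250:310]).mean())
print(pt('scene',282,275,-195), 'carton origin ~',[782,-14,-200])
E
```

```text
clock: 7.0
eef_pos: [672.8, -124.8, 89.6]
tool_rot: [-2.102, 1.556, 2.674]
force: [0.0, -0.5, -1.2]
width: 42.4
t 7.0 pos [ 672.8 -124.8   89.6] F [ 0.  -0.5 -1.2] w 42.4
axes
 [[-0.013  0.998  0.063]
 [ 0.007  0.063 -0.998]
 [-1.    -0.013 -0.008]]
sg 1 rotvec [ 0.063 -0.007  0.013]
sg -1 rotvec [-3.078 -0.02  -0.011]
shift tool [  99.4 -662.4 -166.4]
long 3.1494814814814815
tape 5.104024943310658
motion 0.6297530864197531
[ 659.68741085  -84.94727513 -195.        ] carton origin ~ [782, -14, -200]
```

View pics/sf.png

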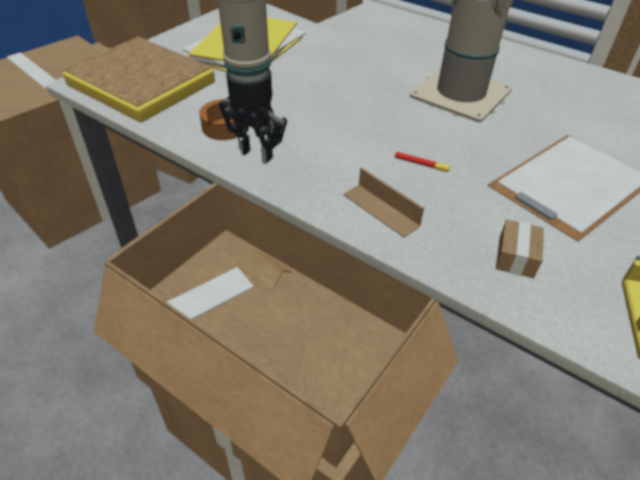

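Run:
```python
import cv2
from h import *
from cell import get_image
p=camera_params('wrist');cv2.imwrite('pics/wf.png',get_image('wrist'))
import pickle;pickle.dump(p,open('p.pkl','wb'))
i=get_image('side');cv2.imwrite('pics/sdf.png',i)
a=cv2.imread('pics/scene0.png')
```

```text
(no output)
```

View pics/wf.png

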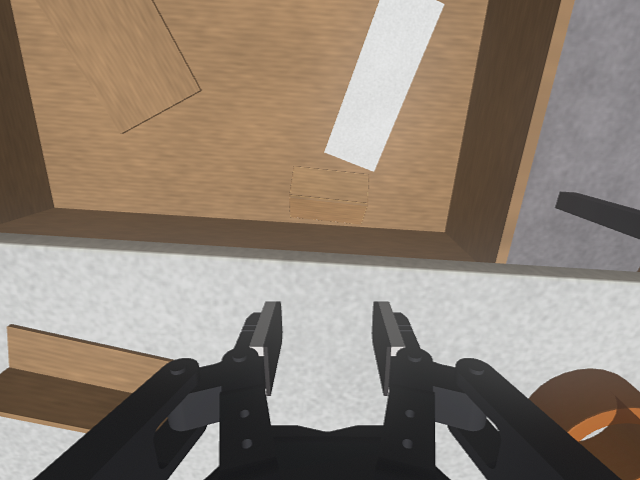

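View pics/sdf.png

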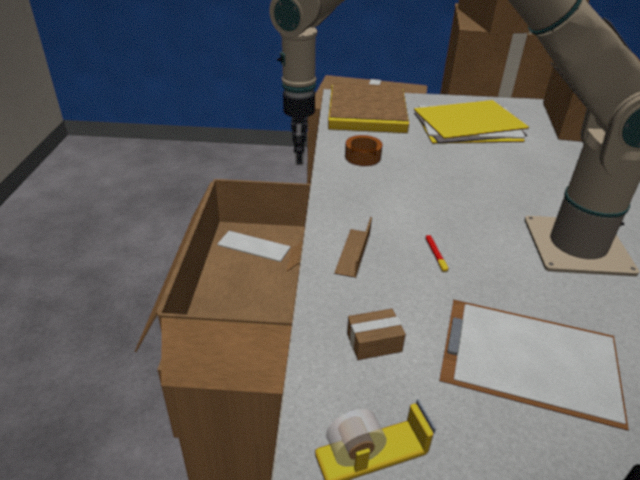

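The wrist view shows the whole offcut on the carton floor, at (290–370, 165–222). The side view shows the tape at (363,150) and the long guard at (354,247), both where they started. Handing in.

```bash
python3 -c "
from cell import ctrl;print(ctrl.finish_job())"
```

```text
the job is handed in; nothing more can be done
None
```

I pushed the offcut along the bench with the half-open fingers and over the far edge, and it dropped into the scrap carton. I then raised the arm clear and handed the job in at about 7 s of the 32 s allowed. No verdict was reported.

**Last checks:**
- **Offcut:** the last wrist picture shows it lying wholly inside the carton, and two consecutive pictures showed no motion there. I did not fit its final pose. It came to rest roof-like on the ends of both legs, close to the near wall. One rough floor-plane estimate of its visible end put x at about 660 mm, against about 628 mm for the inner wall.
- **Long guard and tape roll:** by eye, both are at the same pixels as at the start. Picture differences were small, though I did not re-measure their poses in millimetres. The tape difference was slightly larger, because the gripper overlaps it in the view.
- **Robot:** it stands clear of everything, and the force reading is about 1 N, which is at noise level.

**One disagreement:** the reported TCP height read about 30–35 mm lower than the fingertips seen by all three cameras. Contact-free readings down to z = -13 mm supported the cameras, so I set the height from the pictures.

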